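# Tuck the tea-bag box's flap under its lip

### The job

Close the small wooden tea-bag box: push its open flap over with the fingertips, press it flat onto the box, and push it along until its free edge is tucked all the way beneath the steel lip, so that it stays shut by itself when you let go. Only push and press the flap from its outer face: do not pinch it or touch its cork-lined underside, and leave the loose things standing around the box where they are.

Things in the scene. Friction and masses are not known exactly. Their poses are not given: they have to be found in the camera images.
- tea_box: The fixed, immovable, open wooden tea-bag box, 104 (x) x 84 (y) x 40 (z) mm, filled with upright paper envelopes. Origin: centre of its underside, on the worktop. Its x axis points from the hinge side to the lip side, z up. On the lip side a steel plate (x = +52 to +57 mm) rises to z = 55 mm and carries the lip.
- hinge_line (a point): Middle of the flap's hinge axis: at x = -46, y = 0, z = +43.5 mm in the box's frame. The axis runs along the box's y. The frame is fixed to the box and has the box's axes.
- lip_edge (a point): Middle of the steel lip's front edge at its underside: x = +38, y = 0, z = +50 mm in the box's frame, fixed to the box. From the plate at x = +52 mm the lip overhangs the box back to here; it is 72 mm wide (y) and 4 to 5 mm thick.
- flap_fold (a joint): Angle of the flap about the hinge line, rad: 0 = flat on the box, 1.57 = upright, more = leaning away from the lip (2.1 at most). A light spring (about 1 N at the free edge) lifts it to nearly upright again if let go before it is tucked; tucked, it rests up against the lip's underside at about 0.04. Lying flat its outer, upper face is 2.5 mm above the hinge axis.
- flap_slide (a joint): How far the flap has slid in its slotted hinge, in its own plane away from the hinge, m: 0 = drawn back, 0.016 = stop, fully under the lip (12 mm overlap). It stays where put; sliding takes about 2.5 N either way. Drawn back, as at the start, its free edge comes down 4 mm short of the lip and 4 mm below the lip's underside; slid out by 4 mm or more it would land on top of the lip.
- flap_rib (a point): Middle of the top of the grip rib on the flap's outer face: a bar 50 mm long (box's y), 5 wide, 4 high, 56 to 61 mm from the hinge axis with the flap drawn back. Moves with the flap; x points from hinge to free edge, z out of the outer face. The flap is a board 76 mm wide, 3.5 thick, 6 to 80 mm from the hinge axis. A fingertip on the rib's hinge side can push the flap to the lip.
- flap_liner: The 1.5 mm cork lining, 42 x 66 mm, on the flap's inner face (the face turned to the envelopes when closed). It must not be touched by the fingers. Its frame has its origin at the hinge axis with the flap drawn back, and moves with the flap; x runs along the flap.
- salt_shaker: Bystander: glass and metal salt shaker, 44 mm wide, 90 mm tall, loose; origin at the centre of its underside.
- striped_mug: Bystander: low striped mug with a handle, 63 x 91 x 55 mm, loose; origin at the centre of its underside.
- spice_jar: Bystander: glass spice jar with a red cap, 45 mm wide, 106 mm tall, loose; origin at the centre of its underside.
- tin: Bystander: short food tin, 76 mm wide, 58 mm tall, loose; origin at the centre of its underside.
Things that resemble listed ones, but are neither listed nor needed, are in the scene too. What is shaped like the tea_box but turquoise is not meant.

How it is judged:
By the outcome, as a careful person would: the job done as asked, in the order asked, and still so for the second after the job is handed in, with the robot touching nothing.
It also fails if it takes over 42 s, if anything falls off the work surface, if the arm or the gripper's body presses on something with over 40 N, if the wrist force passes 120 N, or if a joint passes its speed limit or range.

### The arm

A 6-joint arm with a two-finger parallel gripper is mounted at the origin on a cart in front of the work surface, level with it; the furniture and walls round the work are solid. World frame = base frame: x ahead of the robot, y to its left, z up, the work surface at z = 0. Lengths are in m, angles in degrees, forces in N, time in s.
With the tool pointing down it reaches from about 0.4 to 0.825 m from the base axis. Payload 7 kg.
Tool frame: the origin (TCP) lies midway between the tips of the shut fingers; the grasp point (between the pads) lies 19 mm behind it; z points along the fingers, y is the line along which they close (so a half turn about z gives the same grasp; the last joint's range is limited). The gripper opens to 88 mm and grips with 3 to 60 N. Pads are 19 mm wide; open, the fingers measure 130 mm over their backs; the gripper's body (78 mm by 193 mm) begins 47 mm behind the grasp point.
Start: joints at [-25.204, 20.546, 0.682, 0, -70.136, -16.507], TCP at [0.504, -0.449, 0.227] pointing down, gripper open.
Joint ranges: [-176.03, 176.03], [-82.01, 121.73], [-58.28, 71.71], [-173.87, 95.51], [-174.79, -0.11], [-173.66, 173.66]. Speed limits (degrees/s): [136.94, 136.94, 172.46, 180, 180, 180].

### API

Orientations are given as [roll, pitch, yaw] about the fixed x, y, z axes, in that order (R = Rz(yaw) Ry(pitch) Rx(roll)).
In Python, from plant import * gives the robot as it stands.
- The arm moves only by the tool move_arm, never from a script. Its argument "commands" is a list of rows, each a list of 7 numbers: the shift along the world's x, y, z in mm, then the turn, a rotation vector about the world's x, y, z in degrees, then the opening in per cent of the stroke, from 0 (shut) to 100 (fully open). In form: [[x, y, z, rx, ry, rz, fingers], ...]. A call has 1 to 20 rows; each row shifts and turns the commanded pose from where the row before left it; what a row does not reach is not made up. A row lasts 1/10 s, in which the tool goes at most 50 mm and 8.59 degrees, less where a joint would pass 70% of its speed; a pose out of reach is approached as far as the arm can. A call with a gripper value outside its range is refused whole. The fingers move at their own pace and stop on an object; "squeeze" is the grip in N (left out, the last holds). Time passes only in rows, so rows that do not move let the fingers close. It gives the time, the measured TCP pose, the force and the opening at its end, in the units of the state.
- get_state(): the state, without advancing time (a new reading comes with each control period).
- capture(name): name is "scene" or "side" or "wrist"; returns a dict with "frame" (384x512x3 uint8, blue, green, red), "camera_matrix" (3x3 intrinsics, pixels), "world_to_cam" (4x4, takes a point from world to camera coordinates); the wrist camera has in their place "tool_from_camera" (4x4, takes a point from camera to tool coordinates, whose origin is the TCP and whose axes are the flange's). Camera axes: x right, y up, looking along -z (the intrinsics and any distortion apply to the point x, -y, -z); pixel columns grow to the right and rows downward; lengths in m; the calibration is good to about 2 mm. A picture is of the moment at which its call begins: read the wrist's pose just before it. There is no depth.
- close_job(): hands the job in, once; it reports no verdict.
The state is a dict: "time_s": time; "joints": joint angles; "qd": joint speeds; "joint_torque": joint torques, N m; "tcp_pos": TCP position; "eef_rot": TCP orientation; "contact_force": force on the tool from outside, world axes, zero at the start; "moment": the same for the moment, N m; "gripper_width": finger opening in m.
Only numpy, scipy, OpenCV 4.12 (cv2) and the standard library are available. Lean on these libraries where they do the work, as an engineer would, in place of code of your own. Each camera call takes 0.05 s, during which the arm holds its last target. There are 200 camera calls.

## Working session

There is one attempt and no reset: what is moved stays moved. The work goes in short steps, Python scripts to look and compute and a tool call to move; the robot and the scene stay as the last step left them, time stands still between calls to the robot, and variables do not carry over. Pictures are saved under pics/ and viewed, on a budget of 10 in all, crops included, one or two more only if the job needs it, and the job is handed in when it is done.

Besides the shell and the picture viewer there is one more tool, called by a JSON object that holds its "method" and its "body". move_arm: Moves the arm, as the interface text tells. Its arguments: {"type":"object","properties":{"commands":{"type":"array"},"squeeze":{"type":"number"}},"required":["commands"]}

```bash
mkdir -p pics
python3 - <<'E'
from plant import *
import cv2,pickle
d={}
for n in("scene","side","wrist"):
    c=capture(n); d[n]=c; cv2.imwrite(f"pics/{n}0.png",c["frame"])
pickle.dump(d,open("c0.pkl","wb"))
s=get_state();print(s)
cv2.imwrite("pics/both0.png",cv2.resize(d["scene"]["frame"],(800,600)))
for n in("scene","side"):print(d[n]["camera_matrix"],d[n]["world_to_cam"].round(3) if hasattr(d[n]["world_to_cam"],'round') else d[n]["world_to_cam"], d[n].keys())
E
```

```text
{'time_s': 0.15, 'joints': array([-2.52034410e+01,  2.05824920e+01,  6.45371092e-01, -1.36288795e-02,
       -7.01332176e+01, -1.65076020e+01]), 'qd': array([-0.00569961, -0.22012515,  0.05599234,  0.0697362 ,  0.04678828,
       -0.05718138]), 'joint_torque': array([-2.03455289e-03, -5.83274066e+01,  2.93290526e+01,  7.00128168e+00,
        8.73908837e-03, -1.18859234e-04]), 'tcp_pos': array([ 0.50361517, -0.44890698,  0.22583213]), 'eef_rot': array([ 1.79928920e+02, -7.70232785e-03, -1.31715678e+02]), 'contact_force': array([-0.33838227,  0.6802914 , -0.03892302]), 'moment': array([ 0.05354084, -0.01193192, -0.02862486]), 'gripper_width': 0.0875134484495058}
[[413.18798519   0.         251.23478547]
 [  0.         413.18798519 198.6554839 ]
 [  0.           0.           1.        ]] [[ 0.476 -0.879  0.019 -0.226]
 [ 0.378  0.224  0.898 -0.262]
 [-0.794 -0.42   0.439 -0.805]
 [ 0.     0.     0.     1.   ]] dict_keys(['frame', 'camera_matrix', 'world_to_cam'])
[[350.0802579    0.         257.23643753]
 [  0.         350.0802579  188.43929468]
 [  0.           0.           1.        ]] [[ 0.761 -0.649  0.016 -0.417]
 [ 0.457  0.553  0.697 -0.315]
 [-0.461 -0.523  0.717 -0.645]
 [ 0.     0.     0.     1.   ]] dict_keys(['frame', 'camera_matrix', 'world_to_cam'])
```

View pics/both0.png

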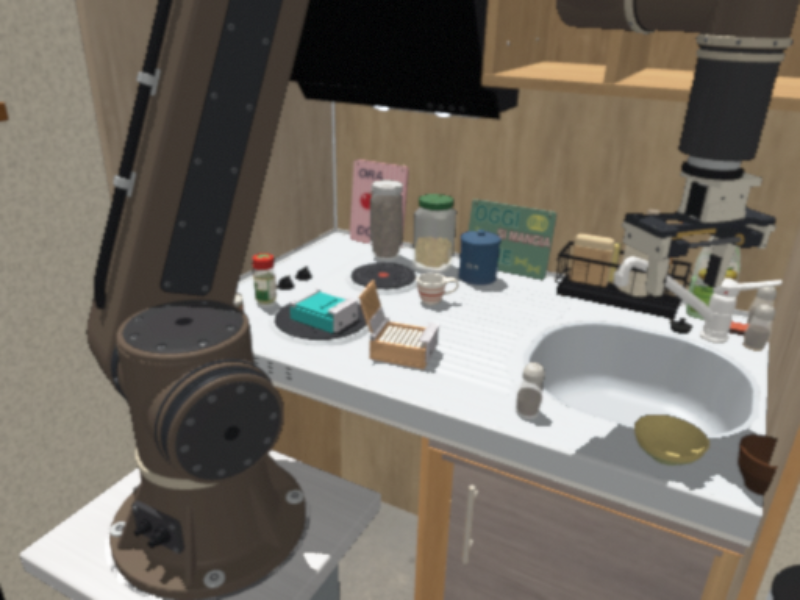

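View pics/side0.png

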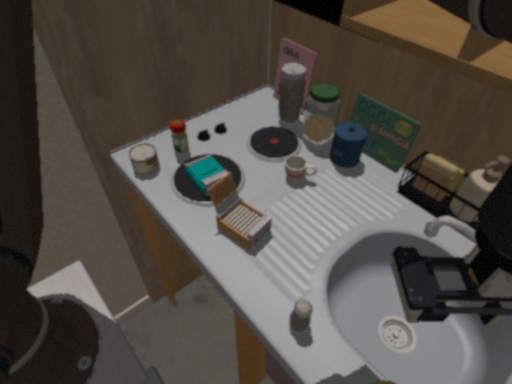

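The scene view shows the wooden box at about (403,342) of 800x600, with the flap up and leaning at (372,312) and the lip on the right at (430,345). In the side view the box is at (243,222). I'll take enlarged crops of both to pick corners.

Run:
```python
import cv2,pickle,numpy as np
d=pickle.load(open("c0.pkl","rb"))
a=d["scene"]["frame"][170:245,220:295]; b=d["side"]["frame"][170:260,200:280]
A=cv2.resize(a,(400,400),interpolation=cv2.INTER_CUBIC)
B=cv2.resize(b,(400,450),interpolation=cv2.INTER_CUBIC)
o=np.zeros((450,800,3),np.uint8);o[:400,:400]=A;o[:,400:]=B
cv2.imwrite("pics/crop1.png",o)
```

```text
(no output)
```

View pics/crop1.png

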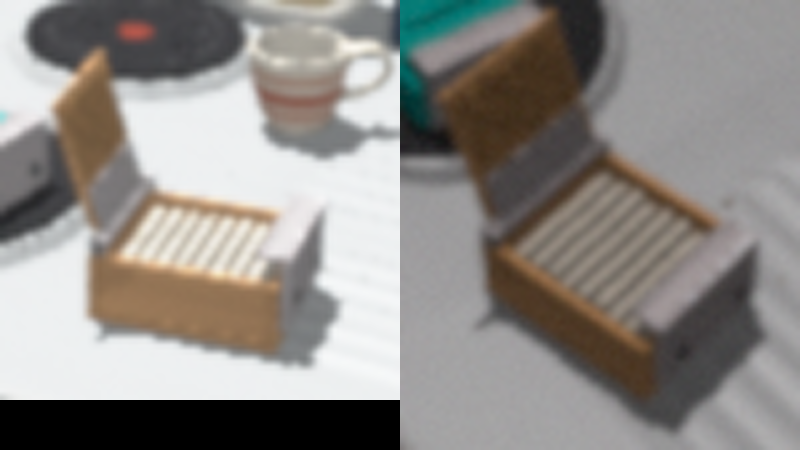

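The crops show the box corners clearly. Its hinge is on the left and the lip on the right, with the near side at y = -42. Next I fit the pose and flap angle to corners from both views.

```bash
cat > h.py <<'E'
import numpy as np
def proj(c,P):
    P=np.atleast_2d(P);T=np.array(c["world_to_cam"]);q=P@T[:3,:3].T+T[:3,3]
    u=np.c_[q[:,0],-q[:,1],-q[:,2]]@np.array(c["camera_matrix"]).T
    return u[:,:2]/u[:,2:]
E
python3 - <<'E'
import pickle,numpy as np
from h import *
from scipy.optimize import least_squares
d=pickle.load(open("c0.pkl","rb"))
F=lambda r,y:("f",r,y)
sc=[((-52,-42,0),92,318),((52,-42,0),282,350),((-52,-42,40),92,258),((57,36,55),325,196),((38,-36,55),264,264),(("f",80,38),103,50),(("f",80,-38),56,103)]
sd=[((-52,-42,0),92,292),((52,-42,0),255,398),((-52,-42,40),88,247),((57,36,55),357,240),((38,-36,55),238,305),((57,-36,55),258,337),((38,36,55),327,217),(("f",80,-38),40,100),(("f",80,38),155,10)]
def w(p,t):
    x,y,yaw,a=p
    if t[0]=="f": t=(-46+t[1]*np.cos(a),t[2],43.5+t[1]*np.sin(a))
    t=np.array(t)/1000;c,s=np.cos(yaw),np.sin(yaw)
    return np.array([x+c*t[0]-s*t[1],y+s*t[0]+c*t[1],t[2]])
def res(p):
    r=[]
    for n,L,k,o in(("scene",sc,5.3333,(220,170)),("side",sd,5,(200,170))):
        for t,u,v in L:
            m=np.array([(u+.5)/k-.5+o[0],(v+.5)/k-.5+o[1]]);r.append(proj(d[n],w(p,t))[0]-m)
    return np.array(r)
best=min((least_squares(lambda p:res(p).ravel(),[.6,.1,y,1.8],loss="soft_l1") for y in(-2.5,-1,.5,2)),key=lambda s:s.cost)
p=best.x;print(p,np.degrees(p[2:]));print(res(p).round(1).tolist())
for t in((-46,0,43.5),(38,0,50),("f",80,0)):print(w(p,t))
E
```

```text
[ 0.4930247  -0.01494784 -1.38258316  1.92042932] [-79.21617967 110.03249508]
[[0.0, 0.8], [-0.1, 1.1], [0.1, -0.4], [1.4, 0.4], [-0.2, -2.0], [0.3, 0.9], [-0.0, 1.4], [-1.0, -0.2], [-1.1, 1.1], [-1.3, -1.5], [1.4, -1.2], [-0.8, 0.8], [1.8, -1.3], [1.0, -0.5], [0.2, -0.0], [-0.3, 0.2]]
[0.48441792 0.0302398  0.0435    ]
[ 0.50013465 -0.05227677  0.05      ]
[0.47929048 0.05716009 0.11865988]
```

Residuals are 1–2 px and the views agree. The box is at (0.493, -0.015), yaw about -79°, flap at about 110°. I'll move to the hinge side of the flap, high up, with the fingers shut.

{"method": "move_arm", "body": {"commands": [[-2,33,0,0,0,3.3,0],[-2,33,0,0,0,3.3,0],[-2,33,0,0,0,3.3,0],[-2,33,0,0,0,3.3,0],[-2,33,0,0,0,3.3,0],[-2,33,0,0,0,3.3,0],[-2,33,0,0,0,3.3,0],[-2,33,0,0,0,3.3,0],[-2,33,0,0,0,3.3,0],[-2,33,0,0,0,3.3,0],[-2,33,0,0,0,3.3,0],[-2,33,0,0,0,3.3,0],[-2,33,0,0,0,3.3,0],[-2,33,0,0,0,3.3,0],[-1,33,0,0,0,3.3,0],[0,36,0,0,0,3,0],[0,0,0,0,0,0,0],[0,0,0,0,0,0,0]], "squeeze": 5}}

```text
time_s: 1.95
tcp_pos: [0.4746, 0.0825, 0.2263]
eef_rot: [180.0, -0.0, -79.1]
contact_force: [0.1, -0.9, -0.5]
gripper_width: 0.0007
```

{"method": "move_arm", "body": {"commands": [[0,0,-25,0,0,0,0],[0,0,-25,0,0,0,0],[0,0,-25,0,0,0,0],[0,0,-25,0,0,0,0],[0,0,-20,0,0,0,0],[0,0,-10,0,0,0,0],[0,0,0,0,0,0,0]]}}

```text
time_s: 2.65
tcp_pos: [0.4741, 0.0807, 0.0955]
eef_rot: [179.9, -0.1, -79.3]
contact_force: [0.5, 0.1, -0.3]
gripper_width: 0.0006
```

```bash
cat >> h.py <<'E'
def look(name):
    from plant import capture,get_state
    import cv2
    s=get_state();print(s["time_s"],s["tcp_pos"].round(4),s["contact_force"].round(1))
    a=capture("scene")["frame"][140:245,215:320];b=capture("side")["frame"][160:260,190:290]
    o=np.hstack([cv2.resize(i,(400,400),interpolation=cv2.INTER_CUBIC) for i in(a,b)])
    cv2.imwrite(f"pics/{name}.png",o)
E
python3 -c "from h import *;look('l1')"
```

```text
2.65 [0.4741 0.0807 0.0955] [ 0.5  0.1 -0.3]
```

View pics/l1.png

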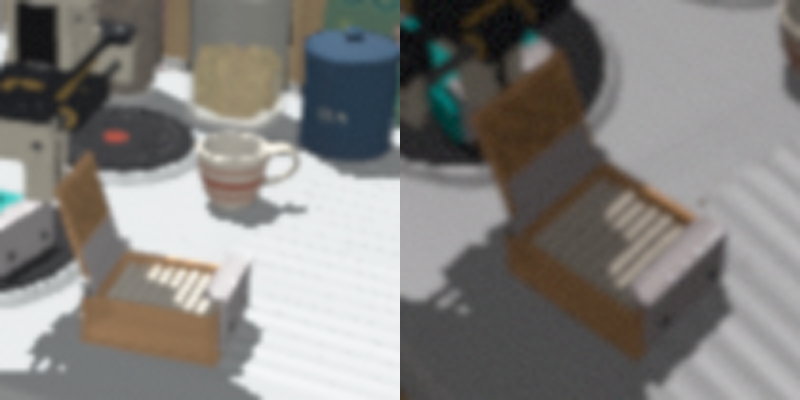

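The fingers are behind the flap's outer face in both views, at about (40,170) in the scene crop, and roughly centred. Now I fold the flap over.

{"method": "move_arm", "body": {"commands": [[1.3,-7,-1.4,0,0,0,0],[1.3,-7,-1.4,0,0,0,0],[1.3,-7,-1.4,0,0,0,0],[1.3,-7,-1.4,0,0,0,0],[1.3,-7,-1.4,0,0,0,0],[1.1,-5.9,-1.5,0,0,0,0],[1.1,-5.9,-1.5,0,0,0,0],[1.1,-5.9,-1.5,0,0,0,0],[1.2,-6.4,-3.5,0,0,0,0],[1.2,-6.4,-3.5,0,0,0,0],[0.9,-4.9,-5,0,0,0,0],[0.9,-4.9,-5,0,0,0,0],[0.5,-2.5,-5,0,0,0,0],[0.5,-2.5,-5,0,0,0,0],[0,0,0,0,0,0,0]]}}

```text
time_s: 4.25
tcp_pos: [0.4895, 0.0012, 0.0573]
eef_rot: [179.9, -0.0, -79.2]
contact_force: [0.3, -0.4, 1.2]
gripper_width: 0.0008
```

```bash
python3 -c "from h import *;look('l2')"
```

```text
4.25 [0.4895 0.0012 0.0573] [ 0.3 -0.4  1.2]
```

View pics/l2.png

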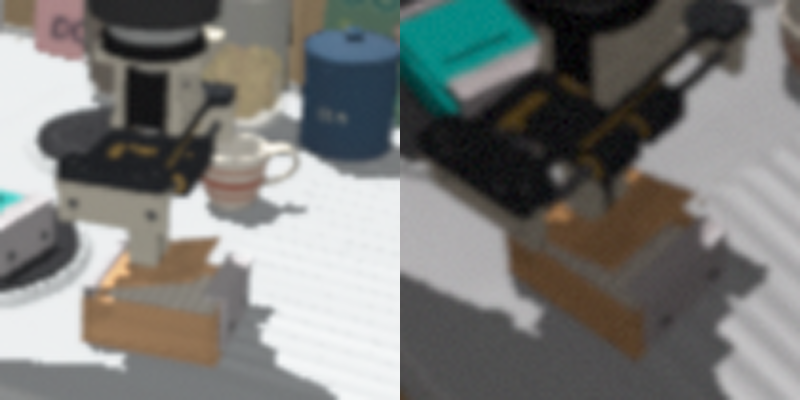

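The flap is nearly down at about 15–20° (its edge is at (200,250) in the scene crop), with the finger on the outer face. I press it flat slowly.

{"method": "move_arm", "body": {"commands": [[0.1,-0.5,-3,0,0,0,0],[0.1,-0.5,-3,0,0,0,0],[0.1,-0.5,-3,0,0,0,0],[0,0,-2,0,0,0,0],[0,0,-1,0,0,0,0],[0,0,0,0,0,0,0]]}}

```text
time_s: 4.95
tcp_pos: [0.4903, 0.0, 0.0462]
eef_rot: [-180.0, -0.0, -79.2]
contact_force: [-0.1, -1.4, 4.4]
gripper_width: 0.0005
```

{"method": "move_arm", "body": {"commands": [[0,0,-0.5,0,0,0,0],[0,0,-0.5,0,0,0,0],[0,0,0,0,0,0,0]]}}

```text
time_s: 5.25
tcp_pos: [0.4904, -0.0, 0.0458]
eef_rot: [-180.0, -0.0, -79.2]
contact_force: [-3.4, -1.2, 10.3]
gripper_width: 0.0009
```

```bash
python3 -c "from h import *;look('l3')"
```

```text
5.25 [ 0.4904 -0.      0.0458] [-3.4 -1.2 10.3]
```

View pics/l3.png

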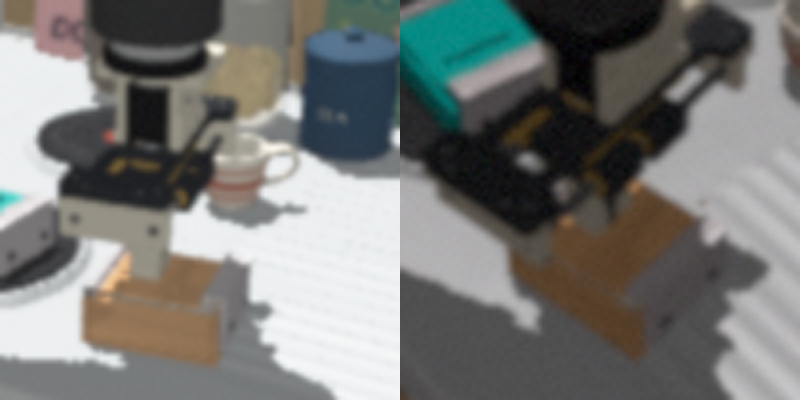

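The flap is flat (z 45.8 mm at about 10 N, matching the expected 46), with its edge in front of the lip. I ease the pressure slightly and push towards the lip.

{"method": "move_arm", "body": {"commands": [[0,0,0.5,0,0,0,0],[0.37,-1.96,0,0,0,0,0],[0.37,-1.96,0,0,0,0,0],[0.37,-1.96,0,0,0,0,0],[0.37,-1.96,0,0,0,0,0],[0.37,-1.96,0,0,0,0,0],[0.37,-1.96,0,0,0,0,0],[0.37,-1.96,0,0,0,0,0],[0.37,-1.96,0,0,0,0,0],[0,0,0,0,0,0,0]]}}

```text
time_s: 6.35
tcp_pos: [0.4933, -0.0153, 0.0459]
eef_rot: [-180.0, 0.0, -79.2]
contact_force: [-2.0, 1.1, 5.7]
gripper_width: 0.0005
```

{"method": "move_arm", "body": {"commands": [[0.37,-1.96,0,0,0,0,0],[0.37,-1.96,0,0,0,0,0],[0.37,-1.96,0,0,0,0,0],[0,0,0,0,0,0,0]]}}

```text
time_s: 6.75
tcp_pos: [0.4948, -0.0212, 0.0458]
eef_rot: [-179.9, 0.0, -79.2]
contact_force: [-0.2, 3.4, 5.5]
gripper_width: 0.0005
```

{"method": "move_arm", "body": {"commands": [[0.37,-1.96,0,0,0,0,0],[0.37,-1.96,0,0,0,0,0],[0.37,-1.96,0,0,0,0,0],[0,0,0,0,0,0,0]]}}

```text
time_s: 7.15
tcp_pos: [0.4958, -0.0272, 0.0457]
eef_rot: [-180.0, 0.0, -79.2]
contact_force: [-0.4, 2.8, 4.4]
gripper_width: 0.0004
```

{"method": "move_arm", "body": {"commands": [[0.37,-1.96,0,0,0,0,0],[0.37,-1.96,0,0,0,0,0],[0.19,-1,0,0,0,0,0],[0,0,0,0,0,0,0]]}}

```text
time_s: 7.55
tcp_pos: [0.4965, -0.0286, 0.0454]
eef_rot: [-179.9, 0.3, -79.3]
contact_force: [-6.3, 30.1, 5.6]
gripper_width: 0.0006
```

{"method": "move_arm", "body": {"commands": [[0.19,-1,0,0,0,0,0],[0.19,-1,0,0,0,0,0],[0,0,0,0,0,0,0]]}}

```text
time_s: 7.85
tcp_pos: [0.4967, -0.0289, 0.0452]
eef_rot: [-179.8, 0.4, -79.3]
contact_force: [-10.8, 41.4, 7.0]
gripper_width: 0.0002
```

The force rose sharply, so the flap is at the stop or blocked. I ease off and look.

{"method": "move_arm", "body": {"commands": [[-0.37,1.96,0,0,0,0,0],[-0.2,1,0,0,0,0,0],[0,0,0,0,0,0,0]]}}

```text
time_s: 8.15
tcp_pos: [0.4964, -0.0283, 0.0455]
eef_rot: [-179.9, 0.2, -79.2]
contact_force: [-5.4, 21.8, 5.2]
gripper_width: 0.0001
```

```bash
python3 -c "from h import *;look('l4')"
```

```text
8.15 [ 0.4964 -0.0283  0.0455] [-5.4 21.8  5.2]
```

View pics/l4.png

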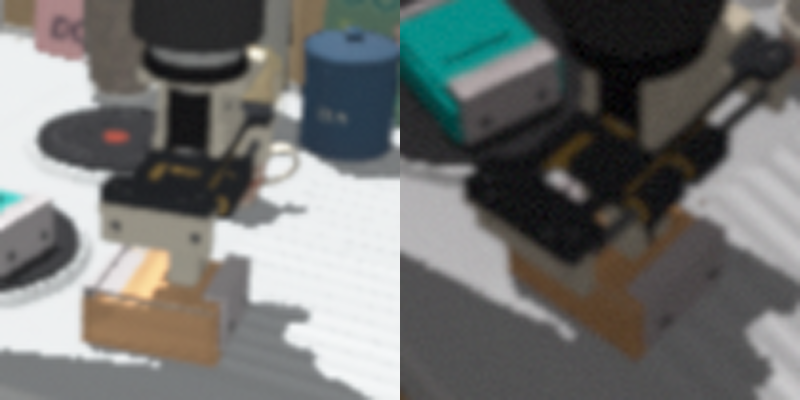

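The strip on the hinge side of the flap has widened, at about (125,265) in the scene crop, which fits a full slide. I lift the fingers a little at a time and check that the flap stays down.

{"method": "move_arm", "body": {"commands": [[-0.5,2.5,0,0,0,0,0],[0,0,1.5,0,0,0,0],[0,0,4,0,0,0,0],[0,0,8,0,0,0,0],[0,0,10,0,0,0,0],[0,0,0,0,0,0,0]]}}

```text
time_s: 8.85
tcp_pos: [0.4963, -0.029, 0.0704]
eef_rot: [-179.9, -0.0, -79.2]
contact_force: [0.9, 0.9, -0.3]
gripper_width: 0.0005
```

```bash
python3 -c "from h import *;look('l5')"
```

```text
8.85 [ 0.4963 -0.029   0.0704] [ 0.9  0.9 -0.3]
```

View pics/l5.png

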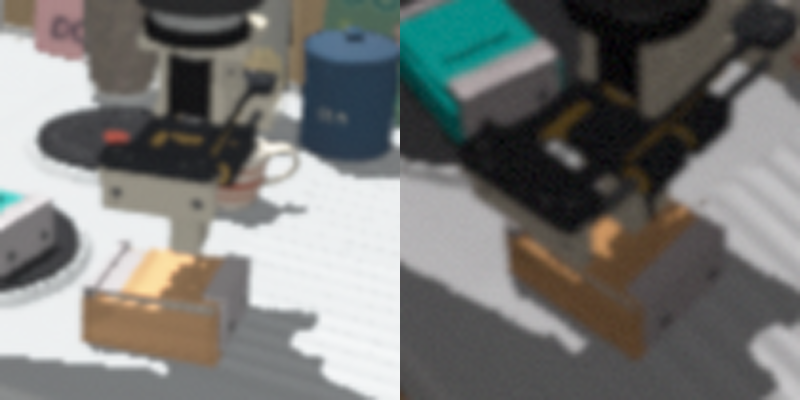

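The flap holds shut with the fingers clear. I retreat upwards and aside for a clear look at how far it slid.

{"method": "move_arm", "body": {"commands": [[0,0,20,0,0,0,0],[0,0,30,0,0,0,0],[0,0,30,0,0,0,0],[0,0,30,0,0,0,0],[0,0,30,0,0,0,0],[0,-30,10,0,0,0,0],[0,-40,0,0,0,0,0],[0,-40,0,0,0,0,0],[0,-40,0,0,0,0,0],[0,-40,0,0,0,0,0],[0,-40,0,0,0,0,0],[0,0,0,0,0,0,0]]}}

```text
time_s: 10.15
tcp_pos: [0.4947, -0.2626, 0.218]
eef_rot: [179.9, 0.0, -79.4]
contact_force: [-0.2, 0.5, -0.7]
gripper_width: 0.0004
```

Run:
```python
import numpy as np,cv2
from h import *
from plant import *
o=[]
bx=np.array([np.cos(-1.38258),np.sin(-1.38258)]);by=np.array([-bx[1],bx[0]])
W=lambda x,y,z:[.493025+(x*bx[0]+y*by[0])/1000,-.014948+(x*bx[1]+y*by[1])/1000,z/1000]
for n,(r,c) in(("scene",(190,225)),("side",(185,205))):
    C=capture(n);i=cv2.resize(C["frame"][r:r+65,c:c+80],(400,325),interpolation=cv2.INTER_CUBIC)
    # mark expected rib centre line: red = slid 16, blue = slid 0 (end ticks only)
    for s,col in((16,(0,0,255)),(0,(255,0,0))):
        for y in(-25,25):
            p=proj(C,W(-46+58.5+s,y,50))[0];u=((p-[c,r]+.5)*5).astype(int);cv2.circle(i,tuple(map(int,u)),2,col,-1)
    o.append(i)
cv2.imwrite("pics/l6.png",np.hstack(o))
```

```text
(no output)
```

View pics/l6.png

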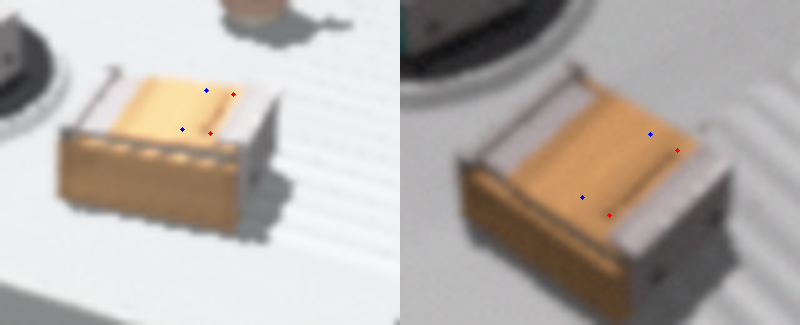

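The rib (dark line from about (615,212) to (680,150) in the side crop) lies on the red marks for a 16 mm slide. The flap is tucked under the lip and flat, with the arm clear. I hand in.

```bash
python3 -c "
from plant import *
print(close_job())"
```

```text
the job is handed in; nothing more can be done
None
```

The tea box is shut: I folded the flap over from its outer face with the closed fingertips, pressed it flat and pushed it by the rib until it was tucked under the lip. The job was handed in at about 10 s of robot time.

- **Flat press:** the flap lay at 45.8 mm under about 10 N, against 46 mm expected.
- **Slide:** it moved at about 3 N, then the force rose sharply, which I took as the end stop. I pushed once more after that, so the peak wrist force was about 43 N, well under the 120 N limit.
- **After release:** the flap stayed down with no contact force. In both views the rib lies on the marks for the full 16 mm slide, to about 1–2 mm.
- **Bystanders:** I saw no sign of the arm or gripper touching them. My closing pictures covered the box area only, so I did not re-measure each one.

One small difference: the sharp force rise came about 2 mm sooner than I had worked out. I put that down to finger width and calibration error, and the final pictures agree with a full slide.

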